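Weigh the jar that is boxed in

TASK

The small sample jar at the back of the blue caddy has to go on the balance, but three taller containers crowd it in: first lift all three out and stand them on the empty white spill tray, leaving the jar in its place until they are all there, then stand the jar upright in the middle of the balance pan. With the jar on the pan, put each tall container back upright in the very compartment it came from. Tip nothing over and do not disturb the tip box, the roll of tape or the tube rack.

Things in the scene. Friction and masses are not known exactly. Their poses are not given: they have to be found in the camera images.
- jar_mid (a point): small upright round sample jar, clear glass with pale contents and a white screw lid, 60 mm tall; glass 42 mm in diameter up to 46 mm, lid 44 mm in diameter above; about 90 g. It starts in one of the two far compartments of the caddy. The point is its centre, 30 mm above its underside; z is its upright axis.
- square_bottle_mid (a point): upright white plastic bottle with square body, 48 x 48 mm up to 98 mm height, and a round white cap 34 mm in diameter on top, 118 mm tall in all; about 220 g. Starts in one of the caddy's compartments. The point is its centre, 59 mm above its underside; x and y are square to its flat sides, z up.
- round_bottle_mid (a point): upright round amber glass bottle, 50 mm in diameter up to 94 mm height, then a sloping shoulder and a black cap 26 mm in diameter, 118 mm tall in all; about 250 g. Starts in one of the caddy's compartments. The point is its centre, 59 mm above its underside; z up.
- tin_mid (a point): upright straight round metal tin, 50 mm in diameter up to 96 mm height, with a flat steel lid 53 mm in diameter above, 110 mm tall in all; about 200 g. Starts in one of the caddy's compartments. The point is its centre, 55 mm above its underside; z up.
- caddy: fixed blue open caddy, 172 x 172 mm, 15 mm high, divided into 2 x 2 square compartments of 80 x 80 mm by 4 mm walls; floor 4 mm thick. Origin: centre of its underside, z up; the compartment centres lie at x = +-42 mm, y = +-42 mm in its frame (+x is away from the robot). All four compartments are occupied at the start, each container within about 6 mm of its compartment's centre. On the robot's left or right.
- tray: fixed white spill tray, empty at the start, 274 mm (its x) x 134 mm (its y) outside, floor 4 mm thick, rim 10 mm high and 4 mm wide. Origin: centre of its underside, z up. On the other side from the caddy.
- pan (a point): centre of the top face of the round steel pan (96 mm in diameter) of the fixed grey bench balance in the middle of the bench; the pan's top is 54 mm above the bench. z up.
- tip_box: bystander: loose box for pipette tips with a clear lid, 84 x 122 mm, 96 mm tall, beyond the work. Origin: centre of its underside. To be left alone.
- tape: bystander: loose roll of white tape lying flat, 84 mm in diameter, 20 mm tall, beyond the work. Origin: centre of its underside. To be left alone.
- tube_rack: bystander: loose blue tube rack, 70 x 150 mm, with tubes up to 43 mm tall, between robot and balance. Origin: centre of its underside. To be left alone.
Mind the look-alikes: they are no part of the job. What is shaped like the part that bears square_bottle_mid but pink or red is not meant.

How it is judged:
On the way, in this order (a step that is already met when the one before it is completed fails the run):
1. all three tall containers stand upright on the spill tray while the jar is still in its compartment (x of square_bottle_mid in the frame of tray between -0.11 and 0.11 m and y of square_bottle_mid in the frame of tray between -0.042 and 0.042 m and height (world z) of each of square_bottle_mid, round_bottle_mid below 0.069 m and angle between each of square_bottle_mid, round_bottle_mid, tin_mid's own z axis and vertical below 0.1 rad and x of round_bottle_mid in the frame of tray between -0.11 and 0.11 m and y of round_bottle_mid in the frame of tray between -0.042 and 0.042 m and x of tin_mid in the frame of tray between -0.11 and 0.11 m and y of tin_mid in the frame of tray between -0.042 and 0.042 m and height (world z) of tin_mid below 0.065 m and distance of jar_mid from where it was at the start of the episode below 0.035 m), for 0.2 s.
2. the jar stands in the middle of the balance pan while the three containers are still on the tray (horizontal distance between jar_mid and pan below 0.015 m and z of jar_mid in the frame of pan between 0.024 and 0.036 m and angle between each of jar_mid, square_bottle_mid, round_bottle_mid, tin_mid's own z axis and vertical below 0.1 rad and x of square_bottle_mid in the frame of tray between -0.11 and 0.11 m and y of square_bottle_mid in the frame of tray between -0.042 and 0.042 m and height (world z) of each of square_bottle_mid, round_bottle_mid below 0.069 m and x of round_bottle_mid in the frame of tray between -0.11 and 0.11 m and y of round_bottle_mid in the frame of tray between -0.042 and 0.042 m and x of tin_mid in the frame of tray between -0.11 and 0.11 m and y of tin_mid in the frame of tray between -0.042 and 0.042 m and height (world z) of tin_mid below 0.065 m and linear speed of jar below 0.02 m/s and contact force between jar and the fingers below 0.1 N), for 0.2 s.
At the end, for the whole second after the job is handed in: The jar stands upright on the balance pan with its axis within 15 mm of the pan's centre; the square bottle, the round bottle and the tin each stand upright on the caddy's floor in the compartment they started in (within 30 mm of their starting position); everything is at rest (horizontal distance between jar_mid and pan below 0.015 m and z of jar_mid in the frame of pan between 0.024 and 0.036 m and angle between each of jar_mid, square_bottle_mid, round_bottle_mid, tin_mid's own z axis and vertical below 0.1 rad and distance of each of square_bottle_mid, round_bottle_mid, tin_mid from where it was at the start of the episode below 0.03 m and height (world z) of each of square_bottle_mid, round_bottle_mid below 0.069 m and height (world z) of tin_mid below 0.065 m and linear speed of each of square_bottle, round_bottle, tin, jar below 0.02 m/s); the robot touches nothing.
It fails at once if a container or the jar is tipped over (angle between any of square_bottle_mid, round_bottle_mid, tin_mid, jar_mid's own z axis and vertical above 0.6 rad).
It fails at once if the tip box, the tape or the tube rack is disturbed (moved by more than 20 mm) (distance of any of tip_box, tape, tube_rack from where it was at the start of the episode above 0.02 m).
It also fails if it takes over 144 s, if anything falls off the work surface, if the arm or the gripper's body presses on something with over 40 N, if the wrist force passes 120 N, or if a joint passes its speed limit or range.

ROBOT

A 6-joint arm with a two-finger parallel gripper is mounted at the origin on the work surface. World frame = base frame: x ahead of the robot, y to its left, z up, the work surface at z = 0. Lengths are in m, angles in rad, forces in N, time in s.
With the tool pointing down it reaches from about 0.25 to 0.85 m from the base axis. Payload 12.5 kg.
Tool frame: the origin (TCP) lies midway between the tips of the shut fingers; the grasp point (between the pads) lies grip_depth behind it (grip_depth is the distance from the TCP to the grasp point, in m); z points along the fingers, x is the direction in which the jaws open and shut, and the axes are right-handed (so a half turn about z gives the same grasp; the last joint's range is limited). The gripper opens to 93 mm and grips with 3 to 60 N. Pads are 15 mm wide; open, the fingers measure 128 mm over their backs; the gripper's body (75 mm by 188 mm) begins 65 mm behind the grasp point.
Start: joints at [-1.342, 0.351, 1.652, -0, 1.139, -0.085], TCP at [0.17, -0.523, 0.219] pointing down, gripper open.
Joint ranges: [-2.75, 2.75], [-0.79, 2.1], [0.01, 2.65], [-1.57, 4.71], [0.07, 3.14], [-2.87, 2.87]. Speed limits (rad/s): [2.22, 2.22, 2.79, 3.14, 3.14, 3.14].

INTERFACE

Orientations are given as a unit quaternion [w, x, y, z].
In Python, from bench import get_state, snapshot, sign_off, search_frame, masks_of, place_of, grip_depth gives the robot as it stands.
- The arm moves only by the shell command python3 -m handwheel 'ROWS' [FORCE]. ROWS is JSON, a list of rows, each a list of 5 numbers: the opening, from 0 (shut) to 1 (fully open), then the shift along the tool's x, y, z in m, then the turn about the tool's z in degrees. In form: [[jaw, tx, ty, tz, turn], ...]. A call has 1 to 12 rows; each row is the pose to reach, as a shift and turn from the pose commanded when the call began, along the tool's axes at that moment; what a row does not reach only later rows make up. A row lasts 1/10 s, in which the tool goes at most 50 mm and 8.59 degrees, less where a joint would pass 70% of its speed; a pose out of reach is approached as far as the arm can. A call with a gripper value outside its range is refused whole. The fingers move at their own pace and stop on an object; FORCE is the grip in N (left out, the last holds). Time passes only in rows, so rows that repeat a pose let the fingers close. It gives the time, the measured TCP pose, the force and the opening at its end, in the units of the state.
- get_state(): the state, without advancing time (a new reading comes with each control period).
- snapshot(name): name is "side" or "top" or "wrist"; returns a dict with "frame" (420x560x3 uint8, red, green, blue), "K" (3x3 intrinsics, pixels), "world_from_camera" (4x4, takes a point from camera to world coordinates). Camera axes: x right, y down, z forward; pixel columns grow to the right and rows downward; lengths in m; the calibration is good to about 2 mm. A picture is of the moment at which its call begins. There is no depth.
- sign_off(): hands the job in, once; it reports no verdict.
Trained networks look in a picture, given as the dict that the camera call returned (one of the last four; its "shot" number tells which), for a name from the list of things; names that differ only in an ending like _2 or _b are one class to them, and where a whole thing is asked for, a point or a joint stands for the part that bears it (a point fixed in the world has none). Each returns a list of dicts, best first, with "conf" (0 to 1); they miss things now and then, are a little off and sometimes report something else, mostly with a low value. They report only what shows in the picture. A call takes as long as a camera call. They do not tell look-alikes from the thing itself.
- search_frame(picture, target): "location" ([x, y, z] in m, in world coordinates, good to about 4 mm: the middle of the surface that is visible of it).
- masks_of(picture, target): "pixels" (420x560 bool, what is visible of it).
- place_of(picture, target): "location" ([x, y, z] in m, in world coordinates, good to about 4 mm: a listed point, or the origin of a listed thing).
The state is a dict: "time": time; "q": joint angles; "joint_velocities": joint speeds; "effort": joint torques, N m; "position": TCP position; "tcp_rot": TCP orientation; "contact_force": force on the tool from outside, world axes, zero at the start; "torque": the same for the moment, N m; "grip_width": finger opening in m.
Only numpy, scipy, OpenCV 4.12 (cv2) and the standard library are available. Lean on these libraries where they do the work, as an engineer would, in place of code of your own. Each camera call takes 0.05 s, during which the arm holds its last target. There are 200 camera calls.

## Working session

There is one attempt and no reset: what is moved stays moved. The work goes in short steps, Python scripts to look and compute and a shell command to move; the robot and the scene stay as the last step left them, time stands still between calls to the robot, and variables do not carry over. Pictures are saved under pics/ and viewed, about 12 in all and at most 16, crops included, and the job is handed in when it is done.

```bash
mkdir -p pics
cat > h.py <<'E'
from bench import *
import numpy as np, cv2
def save(s,n): cv2.imwrite(f'pics/{n}.png',s['frame'][:,:,::-1])
def places(s,names):
    for n in names:
        try: print(n,[(np.round(d['location'],3).tolist(),round(d['conf'],2)) for d in place_of(s,n)][:3])
        except Exception as e: print(n,e)
E
python3 - <<'E'
from h import *
s=get_state();print(s['position'],s['tcp_rot'],s['grip_width'],grip_depth,s['time'])
N=['jar_mid','square_bottle_mid','round_bottle_mid','tin_mid','caddy','tray','pan','tip_box','tape','tube_rack']
ims=[]
for v in ('side','top'):
    p=snapshot(v);print(v,p['world_from_camera'][:3].round(3).tolist());places(p,N);save(p,v);ims.append(p['frame'])
E
```

```text
[ 0.16972762 -0.52281087  0.21810464] [-3.73310010e-04  8.08911300e-01 -5.87930417e-01 -4.39341231e-04] 0.09308056090913917 0.0188 0.0
side [[-0.958, -0.149, 0.244, 0.261], [-0.286, 0.54, -0.791, 0.979], [-0.014, -0.828, -0.56, 0.808]]
jar_mid [([0.578, -0.218, 0.034], 0.74)]
square_bottle_mid [([0.457, -0.439, 0.06], 0.79), ([0.508, -0.317, 0.059], 0.61), ([0.369, -0.343, 0.06], 0.55)]
round_bottle_mid [([0.578, -0.218, 0.034], 0.65)]
tin_mid [([0.499, -0.235, 0.058], 0.91), ([0.388, 0.017, 0.002], 0.72), ([0.781, 0.119, -0.002], 0.41)]
caddy [([0.54, -0.272, -0.001], 0.71)]
tray [([0.56, 0.234, -0.001], 0.62), ([0.5, -0.233, 0.061], 0.37)]
pan [([0.644, -0.025, 0.055], 0.76), ([0.562, 0.235, 0.002], 0.73)]
tip_box [([0.782, 0.115, -0.001], 0.76), ([0.511, -0.312, 0.061], 0.33)]
tape [([0.785, -0.142, 0.001], 0.98)]
tube_rack [([0.385, 0.021, -0.002], 0.84), ([0.786, -0.146, 0.003], 0.29)]
top [[-0.01, -0.981, 0.191, 0.364], [-1.0, 0.008, -0.012, -0.046], [0.01, -0.191, -0.981, 1.255]]
jar_mid [([0.574, -0.216, 0.032], 0.7)]
square_bottle_mid [([0.458, -0.438, 0.059], 0.87), ([0.512, -0.316, 0.063], 0.81), ([0.37, -0.346, 0.056], 0.79)]
round_bottle_mid [([0.593, -0.297, 0.065], 0.71)]
tin_mid [([0.494, -0.232, 0.058], 0.6)]
caddy [([0.547, -0.272, 0.0], 0.9)]
tray [([0.558, 0.236, -0.003], 0.79)]
pan [([0.641, -0.028, 0.056], 0.69)]
tip_box [([0.781, 0.118, -0.001], 0.63)]
tape [([0.786, -0.142, 0.002], 0.56)]
tube_rack [([0.382, 0.018, 0.0], 0.8)]
```

View pics/top.png

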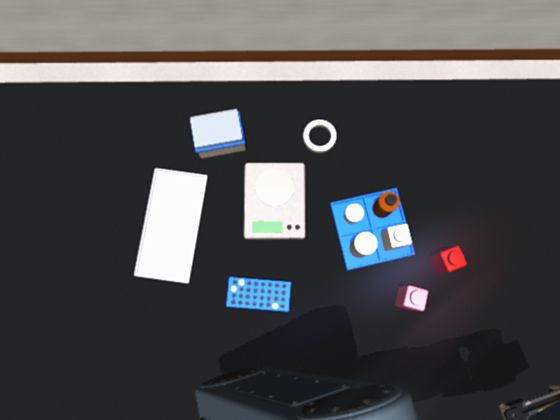

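View pics/side.png

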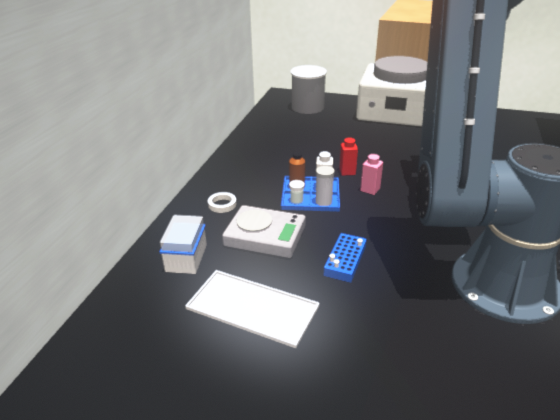

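The top view shows the caddy with the jar far left (355,212), amber bottle far right (388,203), tin near left (365,243) and white square bottle near right (400,236). The red (453,259) and pink (413,298) bottles stand on the bench outside it, and the tray is at (171,226). The side view agrees. Next I work out a move to get the wrist camera over the caddy.

```bash
cat >> h.py <<'E'
from scipy.spatial.transform import Rotation as Ro
def to(x,y,z,yaw):
    s=get_state();w,a,b,c=s['tcp_rot'];R=Ro.from_quat([a,b,c,w]).as_matrix()
    cur=np.degrees(np.arctan2(R[1,0],R[0,0]));t=-((yaw-cur+90)%180-90)
    print('shift',(R.T@(np.array([x,y,z])-s['position'])).round(4),'turn',round(t,1),'curyaw',round(cur,1),'pos',s['position'].round(4),'q6',round(s['q'][5],2),'t',round(s['time'],1))
E
python3 - <<'E'
from h import *
to(.50,-.275,.33,-34)
E
```

```text
shift [-0.1341 -0.3907 -0.1114] turn -38.0 curyaw -72.0 pos [ 0.1698 -0.5231  0.2186] q6 -0.08 t 1.1
```

```bash
python3 -m handwheel '[[0.75,0,0,-0.04,0],[0.75,-0.02,-0.04,-0.08,-6],[0.75,-0.03,-0.08,-0.11,-12],[0.75,-0.05,-0.13,-0.111,-18],[0.75,-0.06,-0.18,-0.111,-24],[0.75,-0.08,-0.23,-0.111,-30],[0.75,-0.1,-0.28,-0.111,-36],[0.75,-0.115,-0.33,-0.111,-38],[0.75,-0.128,-0.37,-0.111,-38],[0.75,-0.134,-0.39,-0.111,-38],[0.75,-0.134,-0.39,-0.111,-38],[0.75,-0.134,-0.39,-0.111,-38]]' 40
python3 - <<'E'
from h import *
to(.5,-.275,.33,-34)
p=snapshot('wrist');print(p['world_from_camera'][:3].round(3).tolist());save(p,'w1')
places(p,['jar_mid','square_bottle_mid','round_bottle_mid','tin_mid','caddy'])
E
```

```text
time: 2.3
position: [0.4996, -0.2749, 0.3294]
tcp_rot: [0.0, 0.956, -0.292, -0.0]
contact_force: [-0.7, -0.5, 0.5]
grip_width: 0.0697
shift [ 0.0004 -0.0002 -0.0006] turn 0.1 curyaw -33.9 pos [ 0.4996 -0.2749  0.3294] q6 0.01 t 2.3
[[0.83, -0.541, -0.14, 0.539], [-0.558, -0.803, -0.208, -0.217], [0.0, 0.251, -0.968, 0.495]]
jar_mid [([0.572, -0.217, 0.036], 0.74), ([0.596, -0.294, 0.058], 0.58)]
square_bottle_mid [([0.514, -0.32, 0.058], 0.97), ([0.371, -0.35, 0.059], 0.69), ([0.458, -0.438, 0.061], 0.6)]
round_bottle_mid [([0.596, -0.294, 0.059], 0.8)]
tin_mid []
caddy [([0.542, -0.267, -0.004], 0.97), ([0.572, -0.219, 0.038], 0.19)]
```

View pics/w1.png

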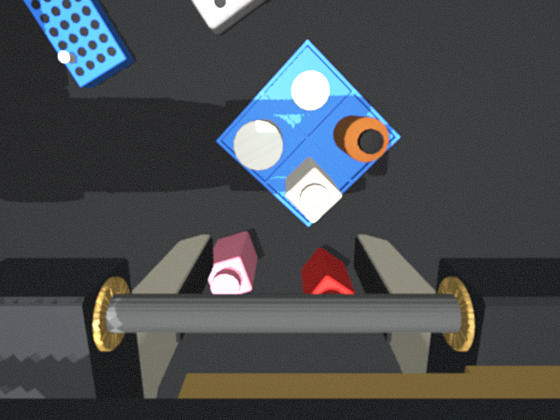

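The wrist view shows the four containers clearly: jar lid (310,90), tin lid (258,145), amber cap (371,142) and square cap (315,197). I project these pixels at their known heights.

```bash
cat >> h.py <<'E'
def at(p,u,v,z):
    T=p['world_from_camera'];r=T[:3,:3]@np.linalg.solve(p['K'],[u,v,1]);o=T[:3,3]
    return (o+r*(z-o[2])/r[2]).round(4)
E
python3 - <<'E'
from h import *
p=snapshot('wrist')
for n,u,v,z in [('jar',310,90,.064),('tin',258,145,.114),('amber',371,142,.122),('sq',315,197,.122)]: print(n,at(p,u,v,z))
c=[at(p,u,v,.015) for u,v in [(308,41),(400,136),(309,226),(217,141)]]
print(c,np.mean(c,0)); d=c[0]-c[3];e=c[3]-c[2];print(np.degrees(np.arctan2(d[1],d[0])),np.degrees(np.arctan2(-e[0],e[1])))
p=snapshot('top')
c=[at(p,u,v,.01) for u,v in [(155,169),(207,176),(188,283),(135,275)]];print(c,np.mean(c,0));d=c[0]-c[3];print(np.degrees(np.arctan2(d[1],d[0])))
places(p,['tray','pan','tin_mid'])
to(.495,-.234,.2,-34);to(.495,-.234,.058,-34)
E
```

```text
jar [ 0.5745 -0.2195  0.064 ]
tin [ 0.4947 -0.2351  0.114 ]
amber [ 0.5936 -0.2974  0.122 ]
sq [ 0.5143 -0.3141  0.122 ]
[array([ 0.6082, -0.1697,  0.015 ]), array([ 0.6453, -0.3349,  0.015 ]), array([ 0.4778, -0.3722,  0.015 ]), array([ 0.4416, -0.2049,  0.015 ])] [ 0.543225 -0.270425  0.015   ]
11.930249548513736 12.209311077961559
[array([0.7008, 0.2801, 0.01  ]), array([0.6813, 0.1467, 0.01  ]), array([0.4113, 0.1877, 0.01  ]), array([0.432 , 0.3182, 0.01  ])] [0.55635  0.233175 0.01    ]
-8.067425327025228
tray [([0.56, 0.238, -0.002], 0.89)]
pan [([0.641, -0.027, 0.055], 0.59)]
tin_mid [([0.492, -0.233, 0.058], 0.88), ([0.573, -0.216, 0.03], 0.34)]
shift [-0.0267 -0.032   0.1297] turn -0.0 curyaw -34.0 pos [ 0.4992 -0.2755  0.3297] q6 0.01 t 2.9
shift [-0.0267 -0.032   0.2717] turn -0.0 curyaw -34.0 pos [ 0.4992 -0.2755  0.3297] q6 0.01 t 2.9
```

```bash
python3 -m handwheel '[[0.75,-0.027,-0.032,0.03,0],[0.75,-0.027,-0.032,0.07,0],[0.75,-0.027,-0.032,0.11,0],[0.75,-0.027,-0.032,0.14,0],[0.75,-0.027,-0.032,0.17,0],[0.75,-0.027,-0.032,0.2,0],[0.75,-0.027,-0.032,0.23,0],[0.75,-0.027,-0.032,0.255,0],[0.75,-0.027,-0.032,0.272,0],[0.75,-0.027,-0.032,0.272,0]]' 40
python3 -m handwheel '[[0.4,0,0,0,0],[0.4,0,0,0,0],[0.4,0,0,0,0],[0.4,0,0,0,0],[0.4,0,0,0,0],[0.4,0,0,0,0]]' 40
python3 -m handwheel '[[0.4,0,0,-0.01,0],[0.4,0,0,-0.03,0],[0.4,0,0,-0.06,0],[0.4,0,0,-0.1,0],[0.4,0,0,-0.135,0],[0.4,0,0,-0.16,0],[0.4,0,0,-0.17,0],[0.4,0,0,-0.17,0]]' 40
python3 - <<'E'
from h import *
# tray slots
for tx in (-.08,0,.08):
    a=np.radians(-8.5);print(tx,.558+tx*np.cos(a),.2355+tx*np.sin(a))
to(.637,.2235,.23,-98.5)
E
```

```text
time: 3.85
position: [0.4938, -0.2331, 0.0557]
tcp_rot: [-0.0, 0.956, -0.293, -0.002]
contact_force: [-0.5, -0.4, 1.0]
grip_width: 0.0697
time: 4.45
position: [0.4955, -0.234, 0.0587]
tcp_rot: [0.0, 0.956, -0.293, 0.001]
contact_force: [-0.6, -0.2, 7.2]
grip_width: 0.0523
time: 5.25
position: [0.4951, -0.2338, 0.2287]
tcp_rot: [0.0, 0.956, -0.293, 0.001]
contact_force: [-0.0, -0.1, -1.8]
grip_width: 0.0525
-0.08 0.4788787309310467 0.24732475289036884
0 0.558 0.2355
0.08 0.6371212690689534 0.22367524710963113
shift [-0.1382 -0.4584 -0.0016] turn 64.5 curyaw -34.0 pos [ 0.4951 -0.2338  0.2287] q6 0.07 t 5.2
```

```bash
python3 -m handwheel '[[0.4,-0.003,-0.01,0,2],[0.4,-0.01,-0.034,0,6],[0.4,-0.02,-0.068,0,12],[0.4,-0.033,-0.11,0,18],[0.4,-0.046,-0.152,0,24],[0.4,-0.06,-0.2,0,31],[0.4,-0.074,-0.246,0,38],[0.4,-0.088,-0.292,0,45],[0.4,-0.102,-0.338,0,52],[0.4,-0.115,-0.382,0,58],[0.4,-0.126,-0.418,0,62],[0.4,-0.133,-0.442,0,64.5]]' 40
python3 - <<'E'
from h import *
to(.637,.2235,.23,-98.5);to(.637,.2235,.062,-98.5)
E
```

```text
time: 6.45
position: [0.6314, 0.2096, 0.225]
tcp_rot: [-0.001, -0.652, 0.758, 0.001]
contact_force: [0.3, -0.7, -2.3]
grip_width: 0.0521
shift [-0.0145 -0.0034 -0.005 ] turn -0.1 curyaw -98.6 pos [0.6314 0.2096 0.225 ] q6 1.97 t 6.5
shift [-0.0147 -0.0039  0.163 ] turn -0.1 curyaw -98.6 pos [0.6314 0.2096 0.225 ] q6 1.97 t 6.5
```

```bash
python3 -m handwheel '[[0.4,-0.008,-0.001,0,0],[0.4,-0.017,-0.002,0.02,0],[0.4,-0.017,-0.002,0.05,0],[0.4,-0.017,-0.002,0.085,0],[0.4,-0.017,-0.002,0.115,0],[0.4,-0.017,-0.002,0.14,0],[0.4,-0.017,-0.002,0.155,0],[0.4,-0.017,-0.002,0.163,0],[0.4,-0.017,-0.002,0.167,0],[0.4,-0.017,-0.002,0.169,0],[0.4,-0.017,-0.002,0.169,0],[0.4,-0.017,-0.002,0.169,0]]' 40
python3 -m handwheel '[[0.6,0,0,0,0],[0.7,0,0,0,0],[0.75,0,0,0,0],[0.75,0,0,0,0],[0.75,0,0,0,0]]' 40
python3 -m handwheel '[[0.75,0,0,-0.02,0],[0.75,0,0,-0.06,0],[0.75,0,0,-0.1,0],[0.75,0,0,-0.14,0],[0.75,0,0,-0.17,0],[0.75,0,0,-0.18,0],[0.75,0,0,-0.18,0]]' 40
python3 - <<'E'
from h import *
to(.594,-.298,.24,-34)
p=snapshot('top');save(p,'t2');places(p,['tin_mid','round_bottle_mid'])
E
```

```text
time: 7.65
position: [0.6369, 0.2238, 0.0595]
tcp_rot: [0.001, -0.653, 0.758, -0.0]
contact_force: [0.3, -0.9, -2.4]
grip_width: 0.0522
time: 8.15
position: [0.6365, 0.2236, 0.0588]
tcp_rot: [0.0, -0.653, 0.758, -0.0]
contact_force: [-0.1, 0.5, -0.5]
grip_width: 0.0693
time: 8.85
position: [0.6368, 0.2237, 0.2395]
tcp_rot: [0.001, -0.653, 0.758, -0.0]
contact_force: [-0.2, -0.3, 0.3]
grip_width: 0.0696
shift [ 0.5223 -0.0349 -0.0009] turn -64.5 curyaw -98.5 pos [0.6368 0.2237 0.2395] q6 1.99 t 8.8
tin_mid [([0.637, 0.223, 0.059], 0.83)]
round_bottle_mid [([0.592, -0.298, 0.065], 0.73)]
```

View pics/t2.png

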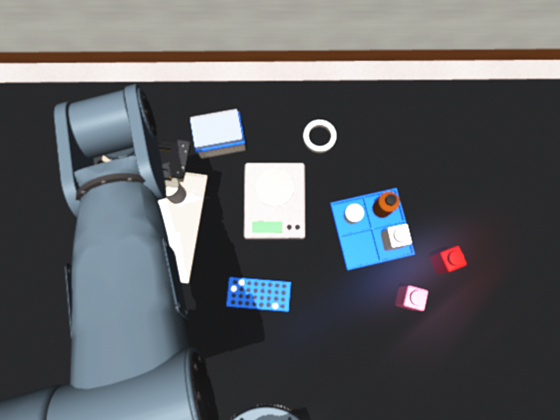

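The tin stands on the tray (175,192) and the other three containers are undisturbed. The amber bottle is next.

```bash
python3 -m handwheel '[[0.75,0.03,-0.002,0,-3],[0.75,0.075,-0.005,0,-9],[0.75,0.123,-0.008,0,-15],[0.75,0.171,-0.011,0,-22],[0.75,0.219,-0.014,0,-29],[0.75,0.267,-0.018,0,-36],[0.75,0.315,-0.021,0,-43],[0.75,0.363,-0.024,0,-50],[0.75,0.411,-0.027,0,-57],[0.75,0.459,-0.031,0,-62],[0.75,0.5,-0.033,0,-64.5],[0.75,0.522,-0.035,0,-64.5]]' 40
python3 -m handwheel '[[0.75,0,0,0,0],[0.75,0,0,0,0],[0.75,0,0,0,0]]' 40
python3 - <<'E'
from h import *
to(.594,-.298,.058,-34)
p=snapshot('wrist');save(p,'w2');places(p,['round_bottle_mid'])
E
```

```text
time: 10.2
position: [0.5924, -0.3007, 0.2364]
tcp_rot: [-0.0, 0.956, -0.293, -0.001]
contact_force: [-0.1, 0.2, 0.2]
grip_width: 0.0696
time: 10.5
position: [0.5938, -0.2965, 0.2379]
tcp_rot: [-0.0, 0.956, -0.292, -0.001]
contact_force: [-0.1, -0.6, -0.1]
grip_width: 0.0694
shift [0.0013 0.0012 0.1799] turn 0.0 curyaw -34.0 pos [ 0.5938 -0.2965  0.2379] q6 0.06 t 10.5
round_bottle_mid []
```

View pics/w2.png

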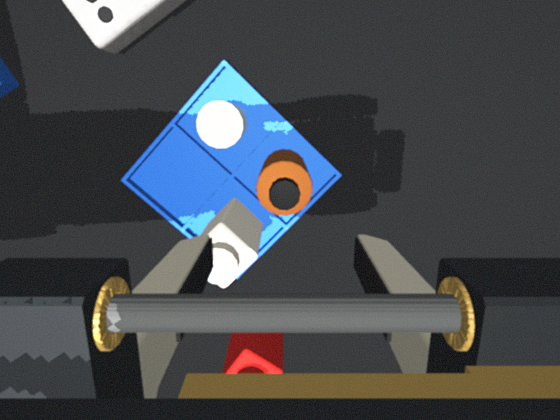

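```bash
python3 -m handwheel '[[0.75,0.0,0.001,0.03,0],[0.75,0.0,0.001,0.065,0],[0.75,0.0,0.001,0.1,0],[0.75,0.0,0.001,0.13,0],[0.75,0.0,0.001,0.155,0],[0.75,0.0,0.001,0.17,0],[0.75,0.0,0.001,0.18,0],[0.75,0.0,0.001,0.18,0]]' 40
python3 -m handwheel '[[0.3,0,0,0,0],[0.3,0,0,0,0],[0.3,0,0,0,0],[0.3,0,0,0,0],[0.3,0,0,0,0],[0.3,0,0,0,0]]' 40
python3 -m handwheel '[[0.3,0,0,-0.01,0],[0.3,0,0,-0.03,0],[0.3,0,0,-0.06,0],[0.3,0,0,-0.1,0],[0.3,0,0,-0.135,0],[0.3,0,0,-0.16,0],[0.3,0,0,-0.17,0],[0.3,0,0,-0.17,0]]' 40
python3 - <<'E'
from h import *
to(.558,.2355,.23,-98.5)
E
```

```text
time: 11.4
position: [0.593, -0.2982, 0.058]
tcp_rot: [-0.0, 0.956, -0.292, -0.001]
contact_force: [-0.2, -0.0, -0.0]
grip_width: 0.0697
time: 12.0
position: [0.5935, -0.2988, 0.0596]
tcp_rot: [0.0, 0.956, -0.293, 0.001]
contact_force: [-1.1, 0.7, 6.7]
grip_width: 0.0493
time: 12.8
position: [0.5934, -0.2987, 0.2295]
tcp_rot: [0.0, 0.956, -0.293, 0.001]
contact_force: [-0.4, 0.7, -3.8]
grip_width: 0.0495
shift [-0.3282 -0.423  -0.0009] turn 64.5 curyaw -34.0 pos [ 0.5934 -0.2987  0.2295] q6 0.06 t 12.8
```

```bash
python3 -m handwheel '[[0.3,-0.009,-0.012,0,2],[0.3,-0.03,-0.039,0,6],[0.3,-0.058,-0.075,0,12],[0.3,-0.088,-0.113,0,18],[0.3,-0.118,-0.152,0,24],[0.3,-0.148,-0.191,0,31],[0.3,-0.178,-0.229,0,38],[0.3,-0.208,-0.268,0,45],[0.3,-0.238,-0.307,0,52],[0.3,-0.266,-0.343,0,58],[0.3,-0.292,-0.376,0,62],[0.3,-0.312,-0.402,0,64.5]]' 40
python3 -m handwheel '[[0.3,-0.01,0.0,0,0],[0.3,-0.015,0.0,0,0],[0.3,-0.015,0.0,0,0]]' 40
python3 - <<'E'
from h import *
to(.558,.2355,.0595,-98.5)
E
```

```text
time: 14.0
position: [0.5581, 0.2113, 0.2266]
tcp_rot: [-0.001, -0.652, 0.758, 0.001]
contact_force: [0.8, -0.1, -4.3]
grip_width: 0.0495
time: 14.3
position: [0.5615, 0.2235, 0.2276]
tcp_rot: [-0.001, -0.653, 0.757, 0.0]
contact_force: [0.3, -1.5, -2.3]
grip_width: 0.0495
shift [-0.0115  0.005   0.1681] turn 0.0 curyaw -98.5 pos [0.5615 0.2235 0.2276] q6 2.02 t 14.3
```

```bash
python3 -m handwheel '[[0.3,-0.011,0.005,0.01,0],[0.3,-0.011,0.005,0.03,0],[0.3,-0.011,0.005,0.06,0],[0.3,-0.011,0.005,0.09,0],[0.3,-0.011,0.005,0.12,0],[0.3,-0.011,0.005,0.145,0],[0.3,-0.011,0.005,0.158,0],[0.3,-0.011,0.005,0.165,0],[0.3,-0.011,0.005,0.168,0],[0.3,-0.011,0.005,0.17,0],[0.3,-0.011,0.005,0.17,0],[0.3,-0.011,0.005,0.17,0]]' 40
python3 -m handwheel '[[0.6,0,0,0,0],[0.7,0,0,0,0],[0.75,0,0,0,0],[0.75,0,0,0,0],[0.75,0,0,0,0]]' 40
python3 -m handwheel '[[0.75,0,0,-0.02,0],[0.75,0,0,-0.06,0],[0.75,0,0,-0.1,0],[0.75,0,0,-0.14,0],[0.75,0,0,-0.17,0],[0.75,0,0,-0.18,0],[0.75,0,0,-0.18,0]]' 40
python3 - <<'E'
from h import *
to(.513,-.316,.24,12);to(.513,-.316,.24,-78)
p=snapshot('side');save(p,'s2');places(p,['tin_mid','round_bottle_mid','square_bottle_mid','jar_mid'])
E
```

```text
time: 15.5
position: [0.559, 0.2358, 0.0596]
tcp_rot: [0.001, -0.653, 0.758, -0.0]
contact_force: [0.1, 0.5, 1.2]
grip_width: 0.0493
time: 16.0
position: [0.5584, 0.2356, 0.0587]
tcp_rot: [0.0, -0.653, 0.758, -0.0]
contact_force: [-0.7, -0.3, -0.3]
grip_width: 0.0695
time: 16.7
position: [0.5587, 0.2357, 0.2394]
tcp_rot: [0.001, -0.653, 0.758, -0.0]
contact_force: [0.3, -0.0, -0.1]
grip_width: 0.0699
shift [ 0.5524 -0.0365 -0.001 ] turn 69.5 curyaw -98.5 pos [0.5587 0.2357 0.2394] q6 2.04 t 16.7
shift [ 0.5524 -0.0365 -0.001 ] turn -20.5 curyaw -98.5 pos [0.5587 0.2357 0.2394] q6 2.04 t 16.7
tin_mid [([0.638, 0.223, 0.059], 0.89), ([0.543, -0.272, 0.0], 0.36)]
round_bottle_mid [([0.56, 0.234, 0.061], 0.97)]
square_bottle_mid [([0.509, -0.312, 0.061], 0.91), ([0.46, -0.438, 0.061], 0.69), ([0.366, -0.344, 0.058], 0.6)]
jar_mid [([0.575, -0.218, 0.033], 0.75)]
```

View pics/s2.png

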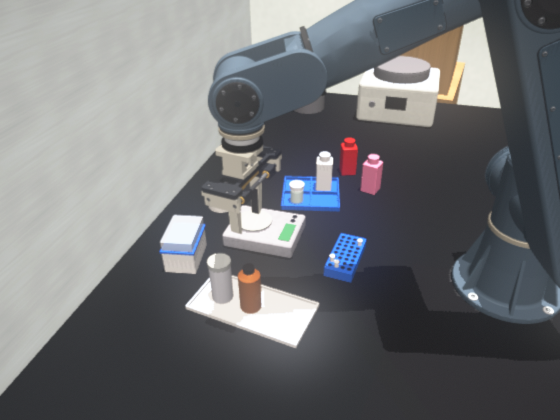

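Tin (220,280) and amber bottle (250,290) stand on the tray. Jar and square bottle are still in the caddy. The square bottle is next.

```bash
python3 -m handwheel '[[0.8,0.03,-0.002,0,-2],[0.8,0.075,-0.005,0,-4],[0.8,0.123,-0.008,0,-6],[0.8,0.172,-0.011,0,-8],[0.8,0.221,-0.014,0,-10],[0.8,0.27,-0.018,0,-12],[0.8,0.319,-0.021,0,-14],[0.8,0.368,-0.024,0,-16],[0.8,0.417,-0.027,0,-18],[0.8,0.465,-0.031,0,-20],[0.8,0.51,-0.034,0,-20.5],[0.8,0.54,-0.036,0,-20.5]]' 40
python3 -m handwheel '[[0.8,0.012,0,-0.02,0],[0.8,0.012,0,-0.04,0],[0.8,0.012,0,-0.04,0],[0.8,0.012,0,-0.04,0]]' 40
python3 - <<'E'
from h import *
to(.513,-.316,.058,-78)
p=snapshot('wrist');save(p,'w3');places(p,['square_bottle_mid'])
E
```

```text
time: 18.15
position: [0.5131, -0.3065, 0.2374]
tcp_rot: [0.0, 0.777, -0.63, -0.001]
contact_force: [0.2, 0.7, 0.0]
grip_width: 0.0747
time: 18.55
position: [0.5163, -0.3152, 0.2775]
tcp_rot: [0.0, 0.777, -0.629, -0.001]
contact_force: [-0.4, 0.2, 0.9]
grip_width: 0.074
shift [2.000e-04 3.200e-03 2.195e-01] turn -0.0 curyaw -78.0 pos [ 0.5163 -0.3152  0.2775] q6 0.74 t 18.6
square_bottle_mid [([0.372, -0.349, 0.059], 0.9), ([0.458, -0.441, 0.063], 0.83)]
```

View pics/w3.png

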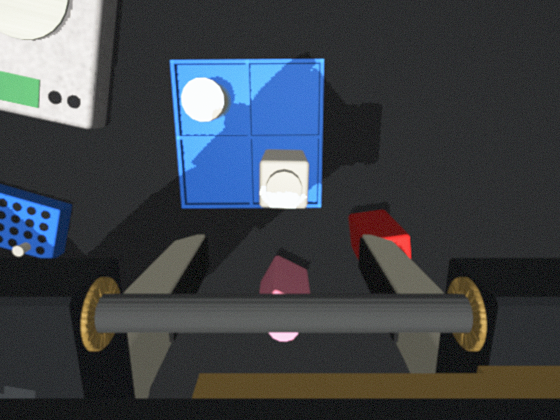

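The square bottle (284,185) is square to the jaws and centred between them.

```bash
python3 -m handwheel '[[0.8,0.0,0.003,0.03,0],[0.8,0.0,0.003,0.07,0],[0.8,0.0,0.003,0.11,0],[0.8,0.0,0.003,0.145,0],[0.8,0.0,0.003,0.175,0],[0.8,0.0,0.003,0.2,0],[0.8,0.0,0.003,0.212,0],[0.8,0.0,0.003,0.219,0],[0.8,0.0,0.003,0.219,0]]' 40
python3 -m handwheel '[[0.3,0,0,0,0],[0.3,0,0,0,0],[0.3,0,0,0,0],[0.3,0,0,0,0],[0.3,0,0,0,0],[0.3,0,0,0,0],[0.3,0,0,0,0]]' 40
python3 -m handwheel '[[0.3,0,0,-0.01,0],[0.3,0,0,-0.03,0],[0.3,0,0,-0.06,0],[0.3,0,0,-0.1,0],[0.3,0,0,-0.135,0],[0.3,0,0,-0.16,0],[0.3,0,0,-0.17,0],[0.3,0,0,-0.17,0]]' 40
python3 - <<'E'
from h import *
to(.479,.247,.23,-98.5)
E
```

```text
time: 19.55
position: [0.5134, -0.3159, 0.0593]
tcp_rot: [0.0, 0.777, -0.629, -0.0]
contact_force: [-0.1, 0.7, -0.9]
grip_width: 0.0745
time: 20.25
position: [0.5138, -0.3163, 0.0602]
tcp_rot: [-0.0, 0.777, -0.629, 0.0]
contact_force: [-1.2, 0.8, 5.8]
grip_width: 0.0478
time: 21.05
position: [0.5137, -0.3163, 0.2305]
tcp_rot: [-0.0, 0.777, -0.629, 0.001]
contact_force: [0.2, -0.8, -2.2]
grip_width: 0.0478
shift [-5.583e-01 -8.290e-02 -1.000e-04] turn 20.5 curyaw -78.0 pos [ 0.5137 -0.3163  0.2305] q6 0.73 t 21.1
```

```bash
python3 -m handwheel '[[0.3,-0.015,-0.002,0,1],[0.3,-0.045,-0.007,0,3],[0.3,-0.09,-0.013,0,5],[0.3,-0.138,-0.02,0,7],[0.3,-0.186,-0.028,0,9],[0.3,-0.234,-0.035,0,11],[0.3,-0.282,-0.042,0,13],[0.3,-0.33,-0.049,0,15],[0.3,-0.378,-0.056,0,17],[0.3,-0.424,-0.063,0,19],[0.3,-0.465,-0.069,0,20.5],[0.3,-0.5,-0.074,0,20.5]]' 40
python3 -m handwheel '[[0.3,-0.02,0,0,0],[0.3,-0.04,0.011,0,0],[0.3,-0.05,0.011,0,0],[0.3,-0.05,0.011,0,0]]' 40
python3 - <<'E'
from h import *
to(.479,.247,.0605,-98.5)
E
```

```text
time: 22.25
position: [0.4809, 0.1902, 0.2278]
tcp_rot: [-0.001, -0.653, 0.758, 0.001]
contact_force: [-0.4, 0.0, -1.2]
grip_width: 0.0481
time: 22.65
position: [0.4784, 0.2399, 0.2284]
tcp_rot: [-0.001, -0.653, 0.757, 0.0]
contact_force: [0.7, 0.1, -1.1]
grip_width: 0.0477
shift [-7.300e-03  1.000e-04  1.679e-01] turn 0.1 curyaw -98.4 pos [0.4784 0.2399 0.2284] q6 2.1 t 22.6
```

```bash
python3 -m handwheel '[[0.3,-0.006,0,0.01,0],[0.3,-0.006,0,0.03,0],[0.3,-0.006,0,0.06,0],[0.3,-0.006,0,0.09,0],[0.3,-0.006,0,0.12,0],[0.3,-0.006,0,0.145,0],[0.3,-0.006,0,0.158,0],[0.3,-0.006,0,0.165,0],[0.3,-0.006,0,0.168,0],[0.3,-0.006,0,0.17,0],[0.3,-0.006,0,0.17,0],[0.3,-0.006,0,0.17,0]]' 40
python3 -m handwheel '[[0.6,0,0,0,0],[0.7,0,0,0,0],[0.8,0,0,0,0],[0.8,0,0,0,0],[0.8,0,0,0,0]]' 40
python3 -m handwheel '[[0.8,0,0,-0.02,0],[0.8,0,0,-0.06,0],[0.8,0,0,-0.1,0],[0.8,0,0,-0.14,0],[0.8,0,0,-0.17,0],[0.8,0,0,-0.18,0],[0.8,0,0,-0.18,0]]' 40
python3 - <<'E'
from h import *
to(.5745,-.2185,.24,-78)
p=snapshot('side');save(p,'s3');places(p,['tin_mid','round_bottle_mid','square_bottle_mid','jar_mid'])
E
```

```text
time: 23.85
position: [0.4799, 0.2455, 0.0603]
tcp_rot: [0.001, -0.653, 0.758, -0.0]
contact_force: [-0.5, -0.5, -1.6]
grip_width: 0.0477
time: 24.35
position: [0.4796, 0.2453, 0.0597]
tcp_rot: [0.0, -0.653, 0.758, -0.0]
contact_force: [-0.3, -0.3, -0.7]
grip_width: 0.0739
time: 25.05
position: [0.4799, 0.2455, 0.2403]
tcp_rot: [0.001, -0.653, 0.758, -0.0]
contact_force: [0.4, -0.4, 0.4]
grip_width: 0.0741
shift [ 4.448e-01 -1.623e-01  1.000e-04] turn -20.5 curyaw -98.5 pos [0.4799 0.2455 0.2403] q6 2.11 t 25.1
tin_mid [([0.639, 0.225, 0.063], 0.96)]
round_bottle_mid [([0.56, 0.235, 0.062], 0.85), ([0.638, 0.226, 0.057], 0.3)]
square_bottle_mid [([0.476, 0.25, 0.057], 0.96), ([0.367, -0.346, 0.056], 0.77), ([0.457, -0.437, 0.058], 0.74)]
jar_mid [([0.574, -0.217, 0.032], 0.51)]
```

View pics/s3.png

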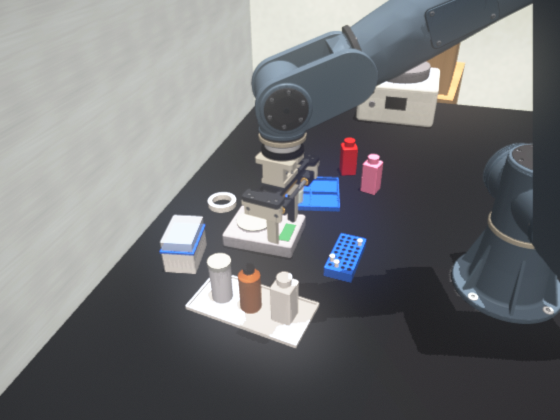

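All three tall containers stand on the tray (220,280), (250,290), (285,300), with the jar still in place behind the gripper. Now the jar.

```bash
python3 -m handwheel '[[0.75,0.02,-0.007,0,-2],[0.75,0.06,-0.022,0,-4],[0.75,0.105,-0.038,0,-6],[0.75,0.15,-0.055,0,-8],[0.75,0.195,-0.071,0,-10],[0.75,0.24,-0.088,0,-12],[0.75,0.285,-0.104,0,-14],[0.75,0.33,-0.12,0,-16],[0.75,0.372,-0.136,0,-18],[0.75,0.41,-0.15,0,-20],[0.75,0.435,-0.159,0,-20.5],[0.75,0.445,-0.162,0,-20.5]]' 40
python3 -m handwheel '[[0.75,0,0.08,0,0],[0.75,0,0.08,0,0],[0.75,0,0.08,0,0],[0.75,0,0.08,0,0]]' 40
python3 - <<'E'
from h import *
to(.5745,-.2185,.1,-78)
p=snapshot('wrist');save(p,'w4');places(p,['jar_mid','pan'])
for n in ('jar_mid','pan'):
  for m in masks_of(p,n)[:1]:
    (u,v),r=cv2.minEnclosingCircle(np.argwhere(m['pixels'])[:,::-1].astype(np.float32));print(n,u,v,r,m['conf'])
E
```

```text
time: 26.5
position: [0.5736, -0.2209, 0.2382]
tcp_rot: [0.0, 0.776, -0.63, -0.001]
contact_force: [-0.1, 0.4, -0.3]
grip_width: 0.0694
time: 26.9
position: [0.4956, -0.2348, 0.2396]
tcp_rot: [-0.0, 0.777, -0.63, -0.0]
contact_force: [0.1, 0.7, 0.3]
grip_width: 0.0699
shift [ 0.0004 -0.0805  0.1396] turn -0.0 curyaw -78.0 pos [ 0.4956 -0.2348  0.2396] q6 0.83 t 26.9
jar_mid [([0.568, -0.22, 0.036], 0.93)]
pan []
jar_mid 283.8047180175781 94.42274475097656 24.650840759277344 0.78
pan 92.0 50.532257080078125 101.47674560546875 0.67
```

View pics/w4.png

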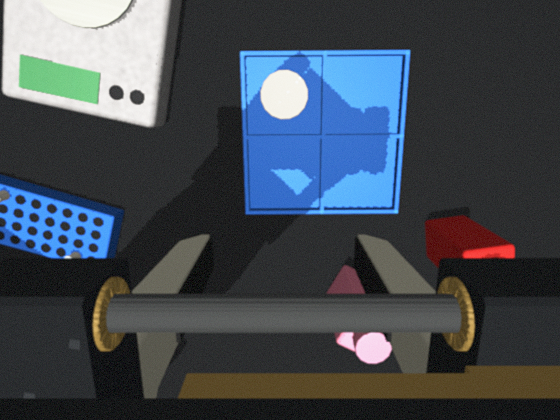

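The jar lid sits at (284,94), in line with the jaws' centre column, and the caddy is otherwise empty.

Run:
```python
from h import *
p=snapshot('wrist');j=at(p,284.5,94.4,.064);print(j)
to(j[0],j[1],.024,-78)
```

```text
[ 0.5759 -0.2189  0.064 ]
shift [ 0.0009 -0.0814  0.2154] turn 0.0 curyaw -78.0 pos [ 0.4961 -0.235   0.2394] q6 0.83 t 27.2
```

```bash
python3 -m handwheel '[[0.75,0,-0.04,0.02,0],[0.75,0,-0.08,0.05,0],[0.75,0.001,-0.081,0.09,0],[0.75,0.001,-0.081,0.13,0],[0.75,0.001,-0.081,0.165,0],[0.75,0.001,-0.081,0.19,0],[0.75,0.001,-0.081,0.207,0],[0.75,0.001,-0.081,0.215,0],[0.75,0.001,-0.081,0.215,0],[0.75,0.001,-0.081,0.215,0]]' 25
python3 -m handwheel '[[0.2,0,0,0,0],[0.2,0,0,0,0],[0.2,0,0,0,0],[0.2,0,0,0,0],[0.2,0,0,0,0],[0.2,0,0,0,0],[0.2,0,0,0,0],[0.2,0,0,0,0]]' 25
python3 -m handwheel '[[0.2,0,0,-0.01,0],[0.2,0,0,-0.03,0],[0.2,0,0,-0.06,0],[0.2,0,0,-0.1,0],[0.2,0,0,-0.13,0],[0.2,0,0,-0.14,0],[0.2,0,0,-0.14,0]]' 25
python3 - <<'E'
from h import *
to(.641,-.027,.165,-78)
p=snapshot('wrist');save(p,'w5')
p=snapshot('top');save(p,'t5');places(p,['jar_mid','pan'])
for m in masks_of(p,'pan')[:2]:
    u,v=np.argwhere(m['pixels'])[:,::-1].mean(0);print(m['conf'],u,v,m['pixels'].sum(),at(p,u,v,.054))
E
```

```text
time: 28.2
position: [0.5756, -0.2197, 0.0254]
tcp_rot: [-0.0, 0.777, -0.629, 0.001]
contact_force: [0.2, -0.6, -0.9]
grip_width: 0.0699
time: 29.0
position: [0.5752, -0.2196, 0.0249]
tcp_rot: [-0.0, 0.777, -0.629, 0.0]
contact_force: [-0.9, 1.5, 5.4]
grip_width: 0.0435
time: 29.7
position: [0.5753, -0.2197, 0.1655]
tcp_rot: [-0.0, 0.777, -0.629, 0.001]
contact_force: [-1.5, 0.5, -1.9]
grip_width: 0.0435
shift [-0.1749 -0.1043  0.0005] turn -0.0 curyaw -78.0 pos [ 0.5753 -0.2197  0.1655] q6 0.92 t 29.7
jar_mid []
pan [([0.64, -0.029, 0.054], 0.96)]
0.9 274.4148593515138 200.99076658793214 4657 [ 0.6059 -0.026   0.054 ]
0.74 257.92008412197686 293.1703470031546 1902 [0.3842 0.014  0.054 ]
```

View pics/w5.png

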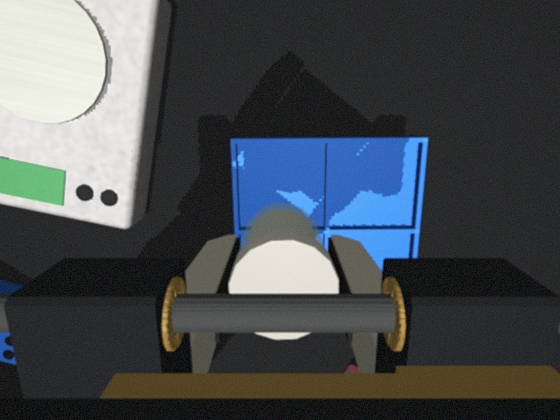

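The jar is held upright between the fingers (284,300). I stop short of the pan to measure its centre with the wrist camera.

```bash
python3 -m handwheel '[[0.2,-0.01,0,-0.01,0],[0.2,-0.03,0,-0.02,0],[0.2,-0.06,0,-0.04,0],[0.2,-0.095,-0.002,-0.05,0],[0.2,-0.13,-0.005,-0.06,0],[0.2,-0.155,-0.005,-0.06,0],[0.2,-0.17,-0.005,-0.06,0],[0.2,-0.175,-0.005,-0.06,0],[0.2,-0.175,-0.005,-0.06,0],[0.2,-0.175,-0.005,-0.06,0]]' 25
python3 - <<'E'
from h import *
p=snapshot('wrist');save(p,'w6');places(p,['pan'])
g=cv2.medianBlur(cv2.cvtColor(p['frame'],cv2.COLOR_RGB2GRAY),5)
c=cv2.HoughCircles(g,cv2.HOUGH_GRADIENT,1.5,50,param1=80,param2=40,minRadius=35,maxRadius=90)
T=p['world_from_camera'];print(T[:3,3])
for u,v,r in (c[0][:4] if c is not None else []): print(u,v,r,at(p,u,v,.054), 'exp r',.048*p['K'][0,0]/(T[2,3]-.054))
to(.641,-.028,.225,-78)
E
```

```text
time: 30.95
position: [0.5437, -0.0479, 0.2245]
tcp_rot: [0.0, 0.777, -0.63, -0.0]
contact_force: [0.1, 0.1, -0.6]
grip_width: 0.0435
pan [([0.64, -0.025, 0.054], 0.95)]
[ 0.61163705 -0.03298767  0.39005457]
285.75 68.25 58.55 [ 0.6451 -0.0285  0.054 ] exp r 51.389370999349524
282.75 296.25 56.15 [ 0.4266 -0.072   0.054 ] exp r 51.389370999349524
281.25 245.25 36.05 [ 0.4814 -0.0589  0.054 ] exp r 51.389370999349524
327.75 318.75 77.6 [ 0.4106 -0.1239  0.054 ] exp r 51.389370999349524
shift [ 0.0004 -0.0993 -0.0006] turn -0.1 curyaw -78.1 pos [ 0.5437 -0.0481  0.2245] q6 1.19 t 31.1
```

View pics/w6.png

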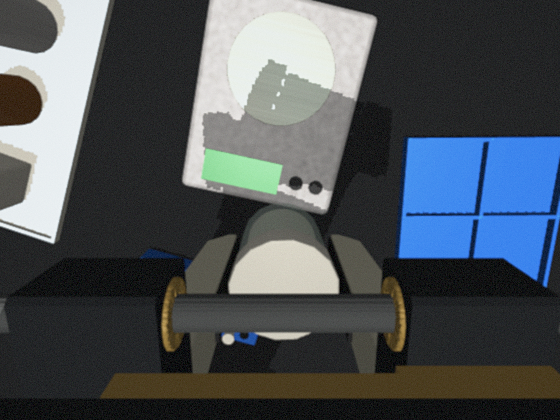

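The pan circle spans columns 227–335 and rows 12–126, centre about (281,69), so the pan is near (0.642,-0.027), consistent with the network. I set the jar down there.

```bash
python3 -m handwheel '[[0.2,0,-0.015,0,0],[0.2,0,-0.045,0,0],[0.2,-0.001,-0.075,0.01,0],[0.2,-0.001,-0.095,0.03,0],[0.2,-0.001,-0.1,0.06,0],[0.2,-0.001,-0.1,0.09,0],[0.2,-0.001,-0.1,0.115,0],[0.2,-0.001,-0.1,0.132,0],[0.2,-0.001,-0.1,0.142,0],[0.2,-0.001,-0.1,0.147,0],[0.2,-0.001,-0.1,0.149,0],[0.2,-0.001,-0.1,0.149,0]]' 25
python3 -m handwheel '[[0.5,0,0,0,0],[0.6,0,0,0,0],[0.7,0,0,0,0],[0.75,0,0,0,0],[0.75,0,0,0,0],[0.75,0,0,0,0]]' 25
python3 -m handwheel '[[0.75,0,0,-0.02,0],[0.75,0,0,-0.05,0],[0.75,0,0.02,-0.09,0],[0.75,0,0.05,-0.12,0],[0.75,0,0.08,-0.15,0],[0.75,0,0.09,-0.16,0],[0.75,0,0.09,-0.16,0],[0.75,0,0.09,-0.16,0]]' 40
python3 - <<'E'
from h import *
p=snapshot('wrist');save(p,'w7');places(p,['pan','jar_mid'])
to(.4805,.2455,.24,-98.5)
E
```

```text
time: 32.25
position: [0.6416, -0.0258, 0.0762]
tcp_rot: [-0.0, 0.777, -0.63, 0.0]
contact_force: [0.3, -0.3, -1.1]
grip_width: 0.0434
time: 32.85
position: [0.6412, -0.0256, 0.0757]
tcp_rot: [-0.0, 0.777, -0.629, 0.0]
contact_force: [-0.1, 1.0, 0.0]
grip_width: 0.0696
time: 33.65
position: [0.5536, -0.0441, 0.2347]
tcp_rot: [0.0, 0.777, -0.63, -0.0]
contact_force: [0.0, 0.4, 0.4]
grip_width: 0.0697
pan []
jar_mid [([0.637, -0.024, 0.086], 0.61)]
shift [-0.2984  0.0112 -0.0056] turn 20.5 curyaw -78.0 pos [ 0.5534 -0.044   0.2341] q6 1.2 t 33.8
```

View pics/w7.png

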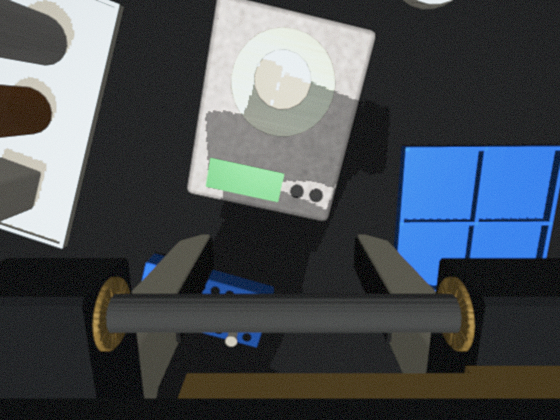

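Run:
```python
from h import *
p=snapshot('wrist');print(at(p,283,82,.054),at(p,283,79,.114))
```

```text
[ 0.6432 -0.0243  0.054 ] [ 0.6416 -0.0247  0.114 ]
```

The jar stands upright within about 2 mm of the pan centre: lid at (283,79), pan at (283,82). Next, the square bottle goes back.

```bash
python3 -m handwheel '[[0.8,-0.02,0.001,-0.006,2],[0.8,-0.055,0.002,-0.006,4],[0.8,-0.095,0.004,-0.006,7],[0.8,-0.135,0.006,-0.006,10],[0.8,-0.175,0.007,-0.006,13],[0.8,-0.215,0.008,-0.006,16],[0.8,-0.25,0.01,-0.006,19],[0.8,-0.28,0.011,-0.006,20.5],[0.8,-0.298,0.011,-0.006,20.5],[0.8,-0.298,0.011,-0.006,20.5],[0.8,-0.298,0.011,-0.006,20.5],[0.8,-0.298,0.011,-0.006,20.5]]' 40
python3 - <<'E'
from h import *
to(.4805,.2455,.06,-98.5)
E
```

```text
time: 35.05
position: [0.4808, 0.2443, 0.2413]
tcp_rot: [-0.0, -0.652, 0.758, 0.0]
contact_force: [0.0, -0.0, 0.3]
grip_width: 0.0742
shift [-0.0013  0.0004  0.1813] turn -0.1 curyaw -98.6 pos [0.4808 0.2443 0.2413] q6 2.1 t 35.0
```

```bash
python3 -m handwheel '[[0.8,-0.001,0,0.03,0],[0.8,-0.001,0,0.065,0],[0.8,-0.001,0,0.1,0],[0.8,-0.001,0,0.13,0],[0.8,-0.001,0,0.155,0],[0.8,-0.001,0,0.172,0],[0.8,-0.001,0,0.181,0],[0.8,-0.001,0,0.181,0],[0.8,-0.001,0,0.181,0]]' 40
python3 -m handwheel '[[0.3,0,0,0,0],[0.3,0,0,0,0],[0.3,0,0,0,0],[0.3,0,0,0,0],[0.3,0,0,0,0],[0.3,0,0,0,0],[0.3,0,0,0,0]]' 40
python3 -m handwheel '[[0.3,0,0,-0.01,0],[0.3,0,0,-0.03,0],[0.3,0,0,-0.06,0],[0.3,0,0,-0.1,0],[0.3,0,0,-0.135,0],[0.3,0,0,-0.16,0],[0.3,0,0,-0.17,0],[0.3,0,0,-0.17,0]]' 40
python3 - <<'E'
from h import *
to(.5135,-.3155,.23,-78)
E
```

```text
time: 35.95
position: [0.4813, 0.2458, 0.0613]
tcp_rot: [0.0, -0.652, 0.758, -0.0]
contact_force: [0.8, 0.5, 0.3]
grip_width: 0.0743
time: 36.65
position: [0.4809, 0.246, 0.0609]
tcp_rot: [0.0, -0.653, 0.758, -0.0]
contact_force: [-0.8, -0.3, 5.7]
grip_width: 0.0478
time: 37.45
position: [0.4809, 0.2461, 0.2314]
tcp_rot: [0.001, -0.653, 0.758, -0.0]
contact_force: [0.4, -0.2, -2.6]
grip_width: 0.0479
shift [ 0.5505 -0.1154  0.0011] turn -20.5 curyaw -98.5 pos [0.4809 0.2461 0.2314] q6 2.11 t 37.5
```

```bash
python3 -m handwheel '[[0.3,0.015,-0.003,0,-2],[0.3,0.05,-0.01,0,-4],[0.3,0.095,-0.02,0,-6],[0.3,0.143,-0.03,0,-8],[0.3,0.191,-0.04,0,-10],[0.3,0.239,-0.05,0,-12],[0.3,0.287,-0.06,0,-14],[0.3,0.335,-0.07,0,-16],[0.3,0.383,-0.08,0,-18],[0.3,0.43,-0.09,0,-20],[0.3,0.475,-0.1,0,-20.5],[0.3,0.505,-0.106,0,-20.5]]' 40
python3 -m handwheel '[[0.3,0.02,0,0,0],[0.3,0.035,0,0,0],[0.3,0.04,0,0,0],[0.3,0.04,0,0,0]]' 40
python3 - <<'E'
from h import *
to(.5135,-.3155,.061,-78)
E
```

```text
time: 38.65
position: [0.5098, -0.2717, 0.2284]
tcp_rot: [0.0, 0.777, -0.63, -0.001]
contact_force: [0.4, 0.6, -2.0]
grip_width: 0.0481
time: 39.05
position: [0.5189, -0.308, 0.2297]
tcp_rot: [-0.0, 0.777, -0.63, -0.001]
contact_force: [-0.3, -0.1, -2.0]
grip_width: 0.0478
shift [0.0064 0.0067 0.1687] turn -0.0 curyaw -78.0 pos [ 0.5189 -0.308   0.2297] q6 0.75 t 39.0
```

```bash
python3 -m handwheel '[[0.3,0.005,0.006,0.01,0],[0.3,0.006,0.006,0.03,0],[0.3,0.006,0.006,0.06,0],[0.3,0.006,0.006,0.09,0],[0.3,0.006,0.006,0.12,0],[0.3,0.006,0.006,0.145,0],[0.3,0.006,0.006,0.158,0],[0.3,0.006,0.006,0.165,0],[0.3,0.006,0.006,0.168,0],[0.3,0.006,0.006,0.17,0],[0.3,0.006,0.006,0.17,0],[0.3,0.006,0.006,0.17,0]]' 40
python3 -m handwheel '[[0.6,0,0,0,0],[0.7,0,0,0,0],[0.75,0,0,0,0],[0.75,0,0,0,0],[0.75,0,0,0,0]]' 40
python3 -m handwheel '[[0.75,0,0,-0.02,0],[0.75,0,0,-0.06,0],[0.75,0,0,-0.1,0],[0.75,0,0,-0.14,0],[0.75,0,0,-0.17,0],[0.75,0,0,-0.18,0],[0.75,0,0,-0.18,0]]' 40
python3 - <<'E'
from h import *
to(.5585,.2355,.24,-98.5)
p=snapshot('side');places(p,['tin_mid','round_bottle_mid','square_bottle_mid','jar_mid'])
E
```

```text
time: 40.25
position: [0.5147, -0.3156, 0.0614]
tcp_rot: [-0.0, 0.777, -0.629, 0.001]
contact_force: [0.2, 0.2, -3.3]
grip_width: 0.0479
time: 40.75
position: [0.5144, -0.3155, 0.0607]
tcp_rot: [0.0, 0.777, -0.629, 0.0]
contact_force: [0.8, -0.1, 0.6]
grip_width: 0.0697
time: 41.45
position: [0.5147, -0.3156, 0.2414]
tcp_rot: [-0.0, 0.777, -0.629, 0.001]
contact_force: [0.2, 0.1, -0.2]
grip_width: 0.0699
shift [-0.53   -0.1573  0.0008] turn 20.5 curyaw -78.0 pos [ 0.5147 -0.3156  0.2414] q6 0.73 t 41.5
tin_mid [([0.639, 0.227, 0.059], 0.8)]
round_bottle_mid [([0.563, 0.237, 0.064], 0.76)]
square_bottle_mid [([0.511, -0.313, 0.06], 0.91), ([0.37, -0.343, 0.058], 0.67), ([0.457, -0.438, 0.061], 0.64)]
jar_mid [([0.642, -0.024, 0.084], 0.57)]
```

Now the amber bottle back.

```bash
python3 -m handwheel '[[0.75,-0.02,-0.006,0,2],[0.75,-0.06,-0.018,0,4],[0.75,-0.106,-0.032,0,6],[0.75,-0.152,-0.045,0,8],[0.75,-0.198,-0.059,0,10],[0.75,-0.244,-0.072,0,12],[0.75,-0.29,-0.086,0,14],[0.75,-0.336,-0.1,0,16],[0.75,-0.382,-0.113,0,18],[0.75,-0.428,-0.127,0,20],[0.75,-0.47,-0.14,0,20.5],[0.75,-0.51,-0.151,0,20.5]]' 40
python3 -m handwheel '[[0.75,-0.018,0.002,0,0],[0.75,-0.02,0.002,0,0],[0.75,-0.02,0.002,0,0],[0.75,-0.02,0.002,0,0]]' 40
python3 - <<'E'
from h import *
to(.5585,.2355,.0592,-98.5)
E
```

```text
time: 42.9
position: [0.5558, 0.2169, 0.2396]
tcp_rot: [-0.001, -0.653, 0.758, 0.0]
contact_force: [0.1, 0.2, -0.6]
grip_width: 0.0695
time: 43.3
position: [0.5573, 0.2334, 0.2405]
tcp_rot: [-0.0, -0.652, 0.758, -0.0]
contact_force: [-1.0, -0.5, 0.7]
grip_width: 0.0697
shift [-0.0023 -0.0009  0.1813] turn -0.1 curyaw -98.6 pos [0.5573 0.2334 0.2405] q6 2.04 t 43.3
```

```bash
python3 -m handwheel '[[0.75,-0.002,-0.001,0.03,0],[0.75,-0.002,-0.001,0.065,0],[0.75,-0.002,-0.001,0.1,0],[0.75,-0.002,-0.001,0.13,0],[0.75,-0.002,-0.001,0.155,0],[0.75,-0.002,-0.001,0.172,0],[0.75,-0.002,-0.001,0.181,0],[0.75,-0.002,-0.001,0.181,0]]' 40
python3 -m handwheel '[[0.3,0,0,0,0],[0.3,0,0,0,0],[0.3,0,0,0,0],[0.3,0,0,0,0],[0.3,0,0,0,0],[0.3,0,0,0,0]]' 40
python3 -m handwheel '[[0.3,0,0,-0.01,0],[0.3,0,0,-0.03,0],[0.3,0,0,-0.06,0],[0.3,0,0,-0.1,0],[0.3,0,0,-0.135,0],[0.3,0,0,-0.16,0],[0.3,0,0,-0.17,0],[0.3,0,0,-0.17,0]]' 40
python3 - <<'E'
from h import *
to(.594,-.2985,.23,-34)
E
```

```text
time: 44.1
position: [0.5583, 0.2356, 0.059]
tcp_rot: [-0.001, -0.652, 0.758, 0.0]
contact_force: [-0.2, -0.7, 0.4]
grip_width: 0.0697
time: 44.7
position: [0.559, 0.2367, 0.0605]
tcp_rot: [0.001, -0.653, 0.758, -0.0]
contact_force: [-0.7, -1.5, 6.5]
grip_width: 0.0497
time: 45.5
position: [0.5587, 0.2369, 0.2305]
tcp_rot: [0.001, -0.653, 0.758, -0.0]
contact_force: [-0.3, -0.1, -3.5]
grip_width: 0.0496
shift [ 5.242e-01 -1.142e-01  3.000e-04] turn -64.5 curyaw -98.5 pos [0.5587 0.2369 0.2305] q6 2.04 t 45.5
```

```bash
python3 -m handwheel '[[0.3,0.015,-0.003,0,-3],[0.3,0.05,-0.011,0,-9],[0.3,0.09,-0.02,0,-15],[0.3,0.135,-0.029,0,-21],[0.3,0.18,-0.039,0,-28],[0.3,0.225,-0.049,0,-35],[0.3,0.27,-0.059,0,-42],[0.3,0.315,-0.069,0,-49],[0.3,0.36,-0.079,0,-55],[0.3,0.405,-0.089,0,-60],[0.3,0.445,-0.097,0,-63],[0.3,0.475,-0.104,0,-64.5]]' 40
python3 -m handwheel '[[0.3,0.01,0.01,0,0],[0.3,0.02,0.025,0,0],[0.3,0.024,0.035,0,0],[0.3,0.024,0.035,0,0],[0.3,0.024,0.035,0,0]]' 40
python3 - <<'E'
from h import *
to(.594,-.2985,.0605,-34)
E
```

```text
time: 46.7
position: [0.59, -0.2506, 0.2272]
tcp_rot: [-0.0, 0.956, -0.292, -0.002]
contact_force: [0.3, 0.9, -3.3]
grip_width: 0.0495
time: 47.2
position: [0.5913, -0.2901, 0.2295]
tcp_rot: [-0.0, 0.956, -0.292, -0.0]
contact_force: [0.2, 1.2, -3.7]
grip_width: 0.0496
shift [0.007  0.0055 0.169 ] turn -0.0 curyaw -34.0 pos [ 0.5913 -0.2901  0.2295] q6 0.07 t 47.2
```

```bash
python3 -m handwheel '[[0.3,0.006,0.005,0.01,0],[0.3,0.007,0.005,0.03,0],[0.3,0.007,0.005,0.06,0],[0.3,0.007,0.005,0.09,0],[0.3,0.007,0.005,0.12,0],[0.3,0.007,0.005,0.145,0],[0.3,0.007,0.005,0.158,0],[0.3,0.007,0.005,0.165,0],[0.3,0.007,0.005,0.168,0],[0.3,0.007,0.005,0.17,0],[0.3,0.007,0.005,0.17,0],[0.3,0.007,0.005,0.17,0]]' 40
python3 -m handwheel '[[0.6,0,0,0,0],[0.7,0,0,0,0],[0.75,0,0,0,0],[0.75,0,0,0,0],[0.75,0,0,0,0]]' 40
python3 -m handwheel '[[0.75,0,0,-0.02,0],[0.75,0,0,-0.06,0],[0.75,0,0,-0.1,0],[0.75,0,0,-0.14,0],[0.75,0,0,-0.17,0],[0.75,0,0,-0.18,0],[0.75,0,0,-0.18,0]]' 40
python3 - <<'E'
from h import *
to(.637,.2235,.24,-98.5)
p=snapshot('side');places(p,['tin_mid','round_bottle_mid','square_bottle_mid','jar_mid'])
E
```

```text
time: 48.4
position: [0.5948, -0.2992, 0.0606]
tcp_rot: [0.0, 0.956, -0.293, 0.001]
contact_force: [0.2, 0.1, -0.0]
grip_width: 0.0493
time: 48.9
position: [0.5943, -0.299, 0.0597]
tcp_rot: [0.0, 0.956, -0.293, 0.0]
contact_force: [-0.2, 0.9, -0.1]
grip_width: 0.0695
time: 49.6
position: [0.5946, -0.2992, 0.2405]
tcp_rot: [0.0, 0.956, -0.293, 0.001]
contact_force: [-0.1, 0.5, -0.3]
grip_width: 0.0695
shift [-0.2573 -0.4569  0.    ] turn 64.5 curyaw -34.0 pos [ 0.5946 -0.2992  0.2405] q6 0.06 t 49.6
tin_mid [([0.639, 0.224, 0.061], 0.79)]
round_bottle_mid [([0.594, -0.298, 0.06], 0.68)]
square_bottle_mid [([0.457, -0.439, 0.06], 0.89), ([0.508, -0.311, 0.058], 0.81), ([0.369, -0.343, 0.059], 0.58)]
jar_mid [([0.644, -0.022, 0.081], 0.78)]
```

Now the tin.

```bash
python3 -m handwheel '[[0.75,-0.009,-0.016,0,3],[0.75,-0.027,-0.048,0,9],[0.75,-0.05,-0.088,0,15],[0.75,-0.073,-0.13,0,21],[0.75,-0.096,-0.171,0,28],[0.75,-0.119,-0.212,0,35],[0.75,-0.142,-0.253,0,42],[0.75,-0.165,-0.294,0,49],[0.75,-0.188,-0.335,0,55],[0.75,-0.211,-0.375,0,60],[0.75,-0.231,-0.411,0,63],[0.75,-0.248,-0.441,0,64.5]]' 40
python3 -m handwheel '[[0.75,-0.015,0,0,0],[0.75,-0.018,0.003,0,0],[0.75,-0.018,0.003,0,0],[0.75,-0.018,0.003,0,0]]' 40
python3 - <<'E'
from h import *
to(.6368,.2237,.0588,-98.5)
E
```

```text
time: 51.05
position: [0.635, 0.2076, 0.2384]
tcp_rot: [-0.001, -0.652, 0.758, 0.0]
contact_force: [-0.4, -1.3, -0.0]
grip_width: 0.0699
time: 51.45
position: [0.6353, 0.2221, 0.2396]
tcp_rot: [-0.0, -0.652, 0.758, -0.0]
contact_force: [0.3, 0.2, 0.3]
grip_width: 0.07
shift [-0.0019 -0.0013  0.1808] turn -0.1 curyaw -98.6 pos [0.6353 0.2221 0.2396] q6 1.99 t 51.5
```

```bash
python3 -m handwheel '[[0.75,-0.002,-0.001,0.03,0],[0.75,-0.002,-0.001,0.065,0],[0.75,-0.002,-0.001,0.1,0],[0.75,-0.002,-0.001,0.13,0],[0.75,-0.002,-0.001,0.155,0],[0.75,-0.002,-0.001,0.172,0],[0.75,-0.002,-0.001,0.181,0],[0.75,-0.002,-0.001,0.181,0]]' 40
python3 -m handwheel '[[0.3,0,0,0,0],[0.3,0,0,0,0],[0.3,0,0,0,0],[0.3,0,0,0,0],[0.3,0,0,0,0],[0.3,0,0,0,0]]' 40
python3 -m handwheel '[[0.3,0,0,-0.01,0],[0.3,0,0,-0.03,0],[0.3,0,0,-0.06,0],[0.3,0,0,-0.1,0],[0.3,0,0,-0.135,0],[0.3,0,0,-0.16,0],[0.3,0,0,-0.17,0],[0.3,0,0,-0.17,0]]' 40
python3 - <<'E'
from h import *
to(.495,-.2345,.23,-34)
E
```

```text
time: 52.25
position: [0.6364, 0.2248, 0.058]
tcp_rot: [-0.0, -0.652, 0.758, 0.0]
contact_force: [-0.3, 0.7, -0.3]
grip_width: 0.0696
time: 52.85
position: [0.6372, 0.2255, 0.0598]
tcp_rot: [0.001, -0.653, 0.758, -0.0]
contact_force: [-0.6, -1.1, 6.0]
grip_width: 0.0524
time: 53.65
position: [0.6367, 0.2255, 0.2297]
tcp_rot: [0.001, -0.653, 0.758, -0.0]
contact_force: [0.4, -0.8, -2.6]
grip_width: 0.0521
shift [ 0.476   0.072  -0.0008] turn -64.5 curyaw -98.5 pos [0.6367 0.2255 0.2297] q6 1.99 t 53.6
```

```bash
python3 -m handwheel '[[0.3,0.012,0.002,0,-3],[0.3,0.04,0.006,0,-9],[0.3,0.08,0.012,0,-15],[0.3,0.12,0.018,0,-21],[0.3,0.162,0.025,0,-28],[0.3,0.204,0.031,0,-35],[0.3,0.246,0.037,0,-42],[0.3,0.288,0.044,0,-49],[0.3,0.33,0.05,0,-55],[0.3,0.37,0.056,0,-60],[0.3,0.406,0.061,0,-63],[0.3,0.436,0.066,0,-64.5]]' 40
python3 -m handwheel '[[0.3,0.008,0.01,0,0],[0.3,0.015,0.025,0,0],[0.3,0.015,0.037,0,0],[0.3,0.015,0.037,0,0],[0.3,0.015,0.037,0,0]]' 40
python3 - <<'E'
from h import *
to(.495,-.2345,.06,-34)
E
```

```text
time: 54.85
position: [0.5051, -0.1974, 0.2268]
tcp_rot: [-0.0, 0.956, -0.292, -0.001]
contact_force: [0.7, 0.9, -1.7]
grip_width: 0.0521
time: 55.35
position: [0.4983, -0.2345, 0.2284]
tcp_rot: [-0.0, 0.956, -0.293, -0.0]
contact_force: [-0.5, 0.5, -1.7]
grip_width: 0.0523
shift [-0.0027  0.0019  0.1684] turn -0.0 curyaw -34.0 pos [ 0.4983 -0.2345  0.2284] q6 0.07 t 55.4
```

```bash
python3 -m handwheel '[[0.3,-0.003,0.002,0.01,0],[0.3,-0.003,0.002,0.03,0],[0.3,-0.003,0.002,0.06,0],[0.3,-0.003,0.002,0.09,0],[0.3,-0.003,0.002,0.12,0],[0.3,-0.003,0.002,0.145,0],[0.3,-0.003,0.002,0.158,0],[0.3,-0.003,0.002,0.165,0],[0.3,-0.003,0.002,0.168,0],[0.3,-0.003,0.002,0.17,0],[0.3,-0.003,0.002,0.17,0],[0.3,-0.003,0.002,0.17,0]]' 40
python3 -m handwheel '[[0.6,0,0,0,0],[0.7,0,0,0,0],[0.75,0,0,0,0],[0.75,0,0,0,0],[0.75,0,0,0,0]]' 40
python3 -m handwheel '[[0.75,0,0,-0.02,0],[0.75,0,0,-0.06,0],[0.75,0,0,-0.1,0],[0.75,0,0,-0.14,0],[0.75,0,0,-0.18,0],[0.75,0,0.02,-0.2,0],[0.75,0,0.05,-0.2,0],[0.75,0,0.08,-0.2,0],[0.75,0,0.1,-0.2,0],[0.75,0,0.1,-0.2,0],[0.75,0,0.1,-0.2,0]]' 40
python3 - <<'E'
from h import *
s=get_state();print(s['position'],s['contact_force'],np.abs(s['joint_velocities']).max())
a=snapshot('top');b=snapshot('side')
for p in (a,b): places(p,['tin_mid','round_bottle_mid','square_bottle_mid','jar_mid','pan','tip_box','tape','tube_rack'])
f=np.vstack([a['frame'][100:320,100:500],b['frame'][120:340,150:550]]);cv2.imwrite('pics/end.png',cv2.resize(f,None,fx=1.35,fy=1.35)[:,:,::-1])
E
```

```text
time: 56.55
position: [0.4952, -0.2352, 0.0598]
tcp_rot: [0.0, 0.956, -0.293, 0.001]
contact_force: [-1.3, 0.4, 5.6]
grip_width: 0.0521
time: 57.05
position: [0.4948, -0.2351, 0.0586]
tcp_rot: [-0.0, 0.956, -0.293, 0.0]
contact_force: [0.7, 0.2, 0.1]
grip_width: 0.0696
time: 58.15
position: [0.4388, -0.3178, 0.2585]
tcp_rot: [-0.0, 0.956, -0.293, -0.0]
contact_force: [0.9, 1.0, -0.6]
grip_width: 0.07
[ 0.43883222 -0.31775727  0.25853783] [ 0.88769096  0.98512757 -0.61772355] 0.01964200177609596
tin_mid [([0.497, -0.238, 0.059], 0.75)]
round_bottle_mid [([0.592, -0.299, 0.068], 0.71)]
square_bottle_mid [([0.511, -0.317, 0.062], 0.68)]
jar_mid [([0.642, -0.022, 0.082], 0.64)]
pan [([0.64, -0.03, 0.053], 0.6)]
tip_box [([0.779, 0.118, -0.001], 0.95)]
tape [([0.788, -0.14, -0.001], 0.9), ([0.495, -0.234, 0.06], 0.47)]
tube_rack [([0.387, 0.016, -0.0], 0.94)]
tin_mid [([0.498, -0.24, 0.058], 0.67), ([0.54, -0.273, -0.002], 0.6), ([0.782, -0.143, 0.0], 0.42)]
round_bottle_mid [([0.596, -0.295, 0.058], 0.64)]
square_bottle_mid [([0.456, -0.434, 0.062], 0.92), ([0.511, -0.312, 0.06], 0.75), ([0.37, -0.343, 0.061], 0.64)]
jar_mid [([0.646, -0.025, 0.085], 0.69)]
pan [([0.645, -0.024, 0.053], 0.9), ([0.385, 0.016, -0.003], 0.43)]
tip_box [([0.778, 0.112, -0.0], 0.76)]
tape [([0.783, -0.142, 0.003], 0.66)]
tube_rack [([0.387, 0.016, -0.0], 0.92)]
```

View pics/end.png

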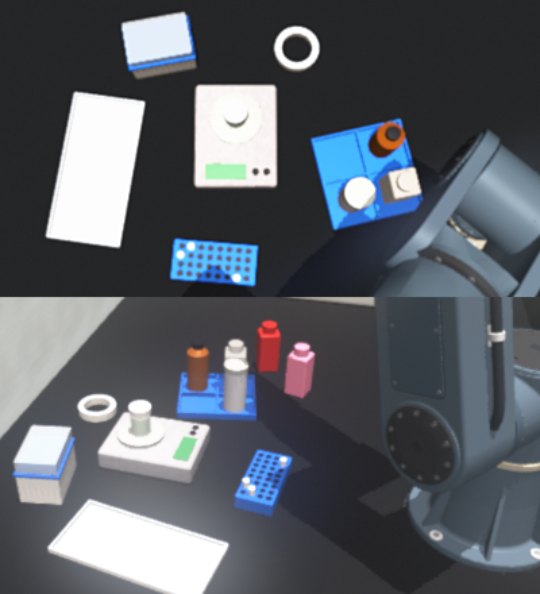

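The jar is on the pan (236,117), and amber (387,138), square (403,183) and tin (358,192) are upright in their own compartments. The tray is empty and the bystanders are unmoved. I hand the job in.

```bash
python3 -m handwheel '[[0.75,0,0,0,0],[0.75,0,0,0,0],[0.75,0,0,0,0]]' && python3 -c "
from bench import sign_off;print(sign_off())"
```

```text
time: 59.35
position: [0.4388, -0.318, 0.2586]
tcp_rot: [0.0, 0.956, -0.293, 0.0]
contact_force: [-0.2, 0.3, -0.5]
grip_width: 0.0696
the job is handed in; nothing more can be done
None
```

I finished the job and handed it in at about 59 s of the 144 s allowed; no verdict is reported back. I moved the tin, amber bottle and square bottle to the tray and stood the jar on the pan. I then put the square bottle, amber bottle and tin back in their own compartments.

- **Jar:** my wrist-camera check put it about 2 mm from the pan centre. The final network readings put it 1–8 mm from the pan centre; the 8 mm came from the top camera, is within the networks' own error, and is inside the 15 mm limit.
- **Tall containers:** all three look upright in the last pictures, and the networks put each within about 5 mm of where it started.
- **Tip box, tape and tube rack:** all within about 6 mm of their first readings, which is the networks' noise.
- **Gripper:** free of everything and clear above the containers at hand-in.

No check failed. The pink and red look-alike bottles were left alone.

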